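# Let out a stand leg by one hole

## Task

Two telescoping legs of a folding work stand are clamped on the plywood board, and one is set one hole shorter than the other. Lengthen the shorter leg by one hole so that both match: press its spring button in flush, push its sleeve outwards until the button snaps fully up in the very next hole (not past it), then let go. Feel your way, do not force it, and leave the other leg and the screwdriver, jar and wood offcut as they are.

Things in the scene. Friction and masses are not known exactly. Their poses are not given: they have to be found in the camera images.
- leg_short: Fixed part of the leg to be lengthened: wooden clamp block, steel strap, 32 mm square steel inner tube, fixed on a plywood board (460 x 340 x 18 mm). Origin: on the board's top (18 mm above the bench), straight below the spring button. x runs level along the leg from clamp (x = -170 to -230 mm) to rubber foot; the sleeve lengthens along +x, roughly the robot's left (yaw varies). z is up.
- short_button_top (a point): Top of the short leg's spring button: steel pin, 14 mm diameter, dome top of 7 mm radius. It stays with the fixed inner tube, does not travel with the sleeve, and pokes up through a round 18 mm hole in the sleeve's 4.5 mm thick top wall. Released, its top is 56 mm above the board, 6 mm above the sleeve's flat top.
- button_short (a joint): How far the button is pressed, m: 0 fully up (locks the sleeve), 0.006 flush, over 0.010 under the wall between holes. Spring: 2.5 N at first, 4.6 N at flush. Held down flush, a push on the sleeve (10 to 20 N at first, about 4 N later) cams its dome under the hole's edge; it then needs no more pressing and springs up by itself in the next hole, where it stops the sleeve dead.
- sleeve_short (a joint): How far the sleeve (aluminium, 40 mm square, 200 mm long, top 50 mm above the board, three holes 60 mm apart) has slid along the leg's +x, m: about 0 at the start (button in the hole nearest the foot, with 2 mm play either way), 0.060 with the button in the next hole, 0.120 in the one after that.
- short_rib (a point): Centre of the flat clamp-side face of the black rib just beside the button, on the foot side: 15 mm from the button's centre at the start, 6 mm above the sleeve's top; moves with the sleeve. Each hole has such a cross rib (6 mm thick, 46 mm wide, 12 mm tall); the 39 mm on the hole's other side are clear. A fingertip on the button can push this face along +x while it still holds the button down.
- short_foot (a point): Centre of the end face of the short leg's black rubber foot (52 x 52 x 24 mm, at the outer end of the sleeve), on the sleeve's axis, 30 mm above the board; about 74 mm along the leg's +x from the button at the start, 134 mm when lengthened by one hole.
- leg_long: The fixed part of the other, already lengthened leg, of the same build and frame: origin on the board under its button, x along the leg from clamp to foot. It lies alongside the short leg, about 170 mm away, on either side of it. To be left alone.
- sleeve_long (a joint): How far the other leg's sleeve has been slid from its starting hole, m: about 0, and to stay so (its button sits in the middle hole).
- long_foot (a point): Centre of the end face of the other leg's rubber foot, on its sleeve's axis; 134 mm along that leg's +x from its button.
- screwdriver: Bystander: screwdriver, 170 mm long, lying on the board between the two legs. Origin under its middle.
- jar: Bystander: glass jar, 72 mm across, 85 mm tall, standing on the bench to the robot's right of the board. Origin at the centre of its underside.
- offcut: Bystander: wooden block 140 x 60 x 40 mm on the bench to the robot's left of the board. Origin at the centre of its underside.

How it is judged:
By the outcome, as a careful person would: the job done as asked, in the order asked, and still so for the second after the job is handed in, with the robot touching nothing.
It also fails if it takes over 32 s, if anything falls off the work surface, if the arm or the gripper's body presses on something with over 40 N, if the wrist force passes 120 N, or if a joint passes its speed limit or range.

## Robot

A 6-joint arm with a two-finger parallel gripper is mounted at the origin on the work surface. World frame = base frame: x ahead of the robot, y to its left, z up, the work surface at z = 0. Lengths are in mm, angles in rad, forces in N, time in s.
With the tool pointing down it reaches from about 275 to 850 mm from the base axis. Payload 5.2 kg.
Tool frame: the origin (TCP) lies on the centre line of the jaws, within the pads' length; the fingertips stand 11 mm ahead of it and the grasp point (between the pads) lies 8 mm behind it; y points along the fingers, x is the direction in which the jaws open and shut, and the axes are right-handed (so a half turn about y gives the same grasp; the last joint's range is limited). The gripper opens to 85 mm and grips with 20 to 120 N. Pads are 22 mm wide; open, the fingers measure 114 mm over their backs; the gripper's body (76 mm by 85 mm) begins 54 mm behind the grasp point. The pads swing forward as they close: fully open they stand 13 mm farther back than shut.
Start: joints at [-1.399, 0.259, 1.535, -0, 1.348, -0.203], TCP at [201.368, -511.816, 242.31] pointing down, gripper open.
Joint ranges: [-3.14, 3.14], [-0.91, 2.08], [0.19, 2.58], [-1.22, 4.36], [0.22, 2.71], [-3.12, 3.12]. Speed limits (rad/s): [2.57, 2.57, 3.14, 3.14, 3.14, 3.14].

## Interface

Orientations are given as a 3x3 rotation matrix whose columns are the frame's x, y, z axes.
In Python, from station import arm gives the robot as it stands.
- The arm moves only by the tool play_rows, never from a script. Its argument "rows" is a list of rows, each an object of numbers: "gripper": the opening, from -1 (shut) to 1 (fully open); "dx", "dy", "dz": the shift along the tool's x, y, z in mm; "spin": the turn about the tool's y in rad. In form: [{"gripper": .., "dx": .., "dy": .., "dz": .., "spin": ..}, ...]. A call has 1 to 12 rows; each row shifts and turns the commanded pose from where the row before left it, along the tool's axes as they then stand; what a row does not reach is not made up. A row lasts 1/10 s, in which the tool goes at most 50 mm and 8.59 degrees, less where a joint would pass 70% of its speed; a pose out of reach is approached as far as the arm can. A call with a gripper value outside its range is refused whole. The fingers move at their own pace and stop on an object; "squeeze" is the grip in N (left out, the last holds). Time passes only in rows, so rows that do not move let the fingers close. It gives the time, the measured TCP pose, the force and the opening at its end, in the units of the state.
- arm.read_state(): the state, without advancing time (a new reading comes with each control period).
- arm.get_image(name): name is "scene" or "top" or "wrist"; returns a dict with "pixels" (480x640x3 uint8, red, green, blue), "fx", "fy", "cx", "cy" (pixels), "cam_to_world" (4x4, takes a point from camera to world coordinates); the wrist camera has in their place "T_tool_cam" (4x4, takes a point from camera to tool coordinates, whose origin is the TCP and whose axes are the tool frame's). Camera axes: x right, y up, looking along -z (the intrinsics and any distortion apply to the point x, -y, -z); pixel columns grow to the right and rows downward; lengths in mm; the calibration is good to about 2 mm. A picture is of the moment at which its call begins: read the wrist's pose just before it. There is no depth.
- arm.hand_in(): hands the job in, once; it reports no verdict.
The state is a dict: "time_s": time; "q": joint angles; "joint_vel": joint speeds; "tau": joint torques, N m; "ee_pos": TCP position; "eef_rot": TCP orientation; "ft_force": force on the tool from outside, world axes, zero at the start; "torque": the same for the moment, N m; "gripper_width": finger opening in mm.
Only numpy, scipy, OpenCV 4.12 (cv2) and the standard library are available. Lean on these libraries where they do the work, as an engineer would, in place of code of your own. Each camera call takes 0.05 s, during which the arm holds its last target.

## Working session

There is one attempt and no reset: what is moved stays moved. The work goes in short steps, Python scripts to look and compute and a tool call to move; the robot and the scene stay as the last step left them, time stands still between calls to the robot, and variables do not carry over. Pictures are saved under pics/ and viewed, and the job is handed in when it is done.

Besides the shell and the picture viewer there is one more tool, called after ">>>" by a JSON object that holds its "op" and its "data", one argument or row to a line. play_rows: Moves the arm, as the interface text tells. Its arguments: {"type":"object","properties":{"rows":{"type":"array"},"squeeze":{"type":"number"}},"required":["rows"]}

```bash
mkdir -p pics; ls; python3 - <<'E'
from station import arm
import cv2,numpy as np
s=arm.read_state()
print(s)
for n in ("scene","top"):
    im=arm.get_image(n); cv2.imwrite(f"pics/{n}0.png",im["pixels"][:,:,::-1]); print(n,{k:v for k,v in im.items() if k!="pixels"})
E
```

```text
pics
{'time_s': 0.0, 'q': array([-1.39881289e+00,  2.59352820e-01,  1.53610888e+00, -1.82773424e-05,
        1.34796237e+00, -2.02819960e-01]), 'joint_vel': array([-0.002989  ,  0.00057072,  0.00104432,  0.00077024, -0.00041841,
        0.00091752]), 'tau': array([ 7.97993744e-04, -4.46030188e+01, -2.90573984e+01, -2.64794471e-04,
        1.16772301e-02,  2.26987419e-05]), 'ee_pos': array([ 201.26629806, -511.30533667,  241.45901853]), 'eef_rot': array([[ 3.66093053e-01, -3.30984592e-04,  9.30578189e-01],
       [-9.30576512e-01,  1.80134330e-03,  3.66093034e-01],
       [-1.79746194e-03, -9.99998323e-01,  3.51452780e-04]]), 'ft_force': array([-0.04556169, -0.12904828, -0.7058158 ]), 'torque': array([ 0.03182644,  0.02262956, -0.01270384]), 'gripper_width': 85.12188891259014}
scene {'fx': 565.6222448798725, 'fy': 565.6222448798725, 'cx': 315.54789658284403, 'cy': 234.7736966260469, 'cam_to_world': array([[ 8.74408278e-01, -3.56357225e-01,  3.29271456e-01,
         1.03558042e+03],
       [ 4.85021214e-01,  6.24056235e-01, -6.12624059e-01,
        -8.54201609e+02],
       [ 1.28291047e-02,  6.95387190e-01,  7.18520751e-01,
         1.08964303e+03],
       [ 0.00000000e+00,  0.00000000e+00,  0.00000000e+00,
         1.00000000e+00]])}
top {'fx': 558.604485020907, 'fy': 558.604485020907, 'cx': 332.4375914671041, 'cy': 240.033659872911, 'cam_to_world': array([[ 2.18342296e-02,  9.97620002e-01, -6.54033414e-02,
         4.70362071e+02],
       [-9.99691563e-01,  2.25602866e-02,  1.03832315e-02,
         9.08423010e+00],
       [ 1.18340376e-02,  6.51564587e-02,  9.97804886e-01,
         1.47507152e+03],
       [ 0.00000000e+00,  0.00000000e+00,  0.00000000e+00,
         1.00000000e+00]])}
```

View pics/scene0.png

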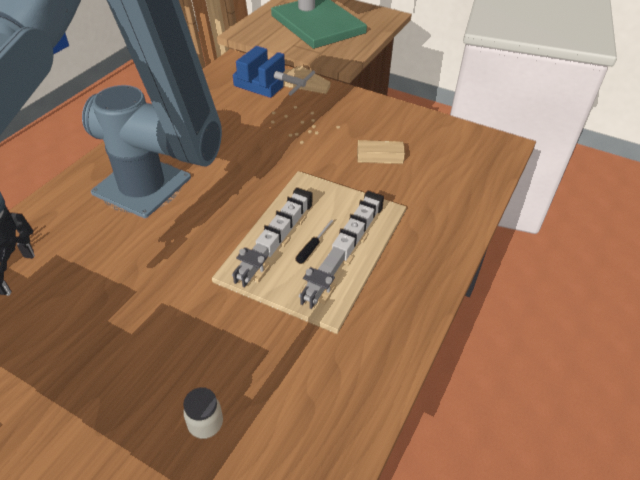

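View pics/top0.png

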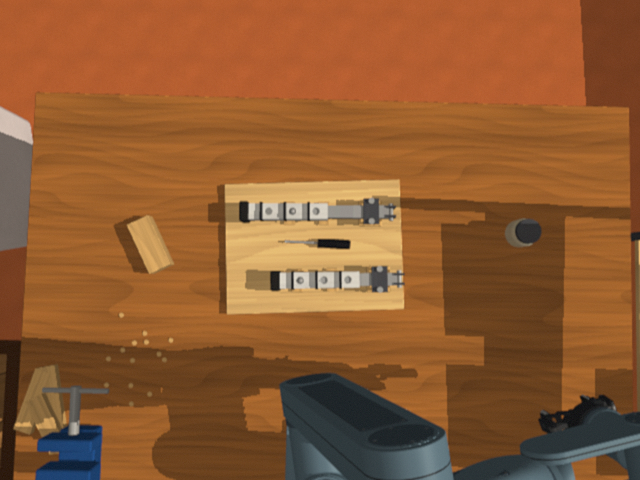

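The short leg is the nearer one: its foot is at about (275,281) in the top view, while the far leg's foot is at about (245,211). I'll zoom in on both.

```bash
python3 - <<'E'
import cv2
t=cv2.imread("pics/top0.png"); cv2.imwrite("pics/top0z.png",cv2.resize(t[255:310,255:415],None,fx=5,fy=5,interpolation=cv2.INTER_CUBIC))
t=cv2.imread("pics/scene0.png"); cv2.imwrite("pics/scene0z.png",cv2.resize(t[175:315,210:410],None,fx=4,fy=4,interpolation=cv2.INTER_CUBIC))
E
```

```text
(no output)
```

View pics/top0z.png

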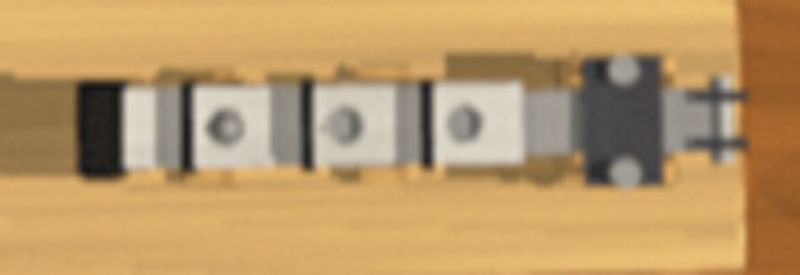

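View pics/scene0z.png

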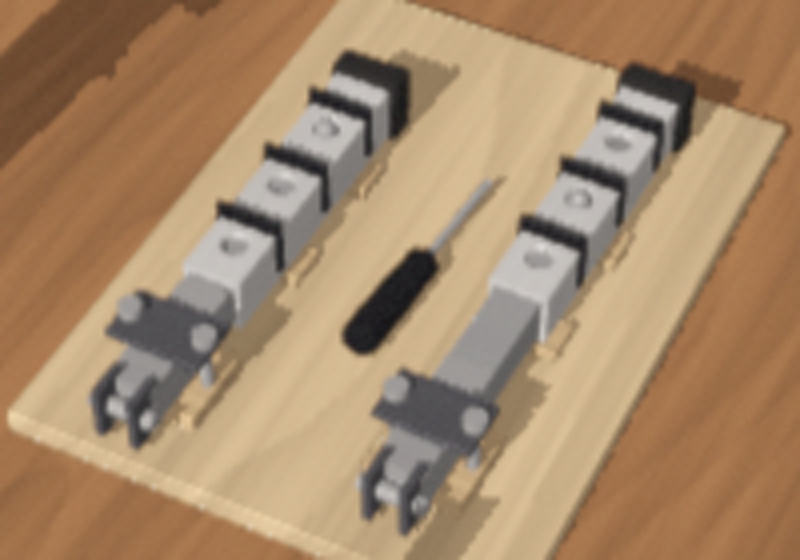

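```bash
cat > h.py <<'E'
import numpy as np,cv2
from station import arm
def ray(im,u,v,z,T=None):
    T=im["cam_to_world"] if T is None else T
    d=T[:3,:3]@np.array([(u-im["cx"])/im["fx"],-(v-im["cy"])/im["fy"],-1]); o=T[:3,3]
    return o+d*(z-o[2])/d[2]
def wristT(im,s):
    W=np.eye(4);W[:3,:3]=s["eef_rot"];W[:3,3]=s["ee_pos"]; return W@im["T_tool_cam"]
def proj(im,p,T):
    q=np.linalg.inv(T)@np.append(p,1); return im["cx"]+im["fx"]*q[0]/-q[2], im["cy"]-im["fy"]*q[1]/-q[2]
E
python3 - <<'E'
from h import *
im=arm.get_image("top")
for a,b,z in((226,126,72),(345,125,68),(464,123,68)): print(ray(im,255+a/5-.4,255+b/5-.4,z))
im=arm.get_image("scene")
for a,b,z in((325,127,72),(281,185,68),(234,245,68)): print(ray(im,210+a/4-.4,175+b/4-.4,z))
E
```

```text
[460.72279268  74.01089365  72.        ]
[462.49705776  14.46599008  68.        ]
[464.80210986 -45.31682485  68.        ]
[462.3625942   72.21310322  72.        ]
[463.47337869  14.91475982  68.        ]
[465.97029336 -45.37038401  68.        ]
```

>>> {"op": "play_rows", "data": {
  "rows": [
    {"gripper":-1,"dx":-31.6,"dz":33.9},
    {"gripper":-1,"dx":-31.6,"dz":33.9},
    {"gripper":-1,"dx":-31.6,"dz":33.9},
    {"gripper":-1,"dx":-31.6,"dz":33.9},
    {"gripper":-1,"dx":-31.6,"dz":33.9},
    {"gripper":-1,"dx":-31.6,"dz":33.9},
    {"gripper":-1,"dx":-31.6,"dz":33.9},
    {"gripper":-1,"dx":-31.6,"dz":33.9},
    {"gripper":-1,"dx":-31.6,"dz":33.9},
    {"gripper":-1,"dx":-31.6,"dz":33.9},
    {"gripper":-1,"dx":-31.6,"dz":33.9},
    {"gripper":-1,"dx":-31.6,"dz":33.9}
  ],
  "squeeze": 30
}}

```text
invalid input at $.rows[0]: expected keys gripper, dx, dy, dz, spin
```

>>> {"op": "play_rows", "data": {
  "rows": [
    {"gripper":-1,"spin":-0.136},
    {"gripper":-1,"spin":-0.136},
    {"gripper":-1,"spin":-0.136},
    {"gripper":-1,"spin":-0.136},
    {"gripper":-1,"spin":-0.136},
    {"gripper":-1,"spin":-0.136},
    {"gripper":-1,"spin":-0.136},
    {"gripper":-1,"spin":-0.136},
    {"gripper":-1,"spin":-0.136},
    {"gripper":-1},
    {"gripper":-1}
  ]
}}

```text
invalid input at $.rows[0]: expected keys gripper, dx, dy, dz, spin
```

```bash
python3 - <<'E'
from h import *
s=arm.read_state();print(s["time_s"],s["ee_pos"],s["eef_rot"],s["ft_force"],s["gripper_width"])
im=arm.get_image("wrist");print(im["T_tool_cam"],im["fx"],im["cx"],im["cy"],im.keys())
T=wristT(im,s);print(proj(im,[461.5,73.2,74],T),proj(im,[463,14.7,68],T))
cv2.imwrite("pics/w1.png",im["pixels"][:,:,::-1])
E
```

```text
0.2 [ 201.31212296 -511.5083649   241.77821307] [[ 3.66134369e-01 -2.17449433e-04  9.30561968e-01]
 [-9.30561284e-01  1.14974529e-03  3.66134368e-01]
 [-1.14952495e-03 -9.99999315e-01  2.18611242e-04]] [-0.03861856 -0.33097991  0.30313802] 85.2641867099602
[[ 9.99999447e-01 -4.30775882e-05  1.05105483e-03 -1.59594164e+00]
 [ 1.00931297e-03  3.20831017e-01 -9.47135914e-01 -1.31898457e+02]
 [-2.96410661e-04  9.47136451e-01  3.20830883e-01  8.26998391e+01]
 [ 0.00000000e+00  0.00000000e+00  0.00000000e+00  1.00000000e+00]] 374.568829877937 318.5802268575643 242.7373743039291 dict_keys(['pixels', 'fx', 'fy', 'cx', 'cy', 'T_tool_cam'])
(np.float64(-695.4295338566575), np.float64(-778.588282869757)) (np.float64(-510.4186366529823), np.float64(-673.34896908086))
```

View pics/w1.png

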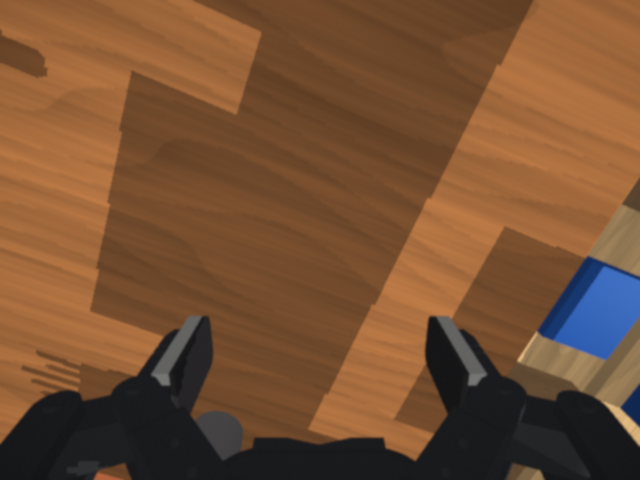

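>>> {"op": "play_rows", "data": {
  "rows": [
    {"gripper":-1,"dx":-31.6,"dy":0,"dz":33.9,"spin":0},
    {"gripper":-1,"dx":-31.6,"dy":0,"dz":33.9,"spin":0},
    {"gripper":-1,"dx":-31.6,"dy":0,"dz":33.9,"spin":0},
    {"gripper":-1,"dx":-31.6,"dy":0,"dz":33.9,"spin":0},
    {"gripper":-1,"dx":-31.6,"dy":0,"dz":33.9,"spin":0},
    {"gripper":-1,"dx":-31.6,"dy":0,"dz":33.9,"spin":0},
    {"gripper":-1,"dx":-31.6,"dy":0,"dz":33.9,"spin":0},
    {"gripper":-1,"dx":-31.6,"dy":0,"dz":33.9,"spin":0},
    {"gripper":-1,"dx":-31.6,"dy":0,"dz":33.9,"spin":0},
    {"gripper":-1,"dx":-31.6,"dy":0,"dz":33.9,"spin":0},
    {"gripper":-1,"dx":-31.6,"dy":0,"dz":33.9,"spin":0},
    {"gripper":-1,"dx":-31.6,"dy":0,"dz":33.9,"spin":0}
  ],
  "squeeze": 30
}}

```text
time_s: 1.45
ee_pos: [441.6, -8.1, 242.5]
eef_rot: [[0.366, 0.001, 0.931], [-0.931, -0.0, 0.366], [0.001, -1.0, 0.001]]
ft_force: [-0.1, -1.1, -0.4]
gripper_width: -0.5
```

>>> {"op": "play_rows", "data": {
  "rows": [
    {"gripper":-1,"dx":0,"dy":0,"dz":0,"spin":-0.136},
    {"gripper":-1,"dx":0,"dy":0,"dz":0,"spin":-0.136},
    {"gripper":-1,"dx":0,"dy":0,"dz":0,"spin":-0.136},
    {"gripper":-1,"dx":0,"dy":0,"dz":0,"spin":-0.136},
    {"gripper":-1,"dx":0,"dy":0,"dz":0,"spin":-0.136},
    {"gripper":-1,"dx":0,"dy":0,"dz":0,"spin":-0.136},
    {"gripper":-1,"dx":0,"dy":0,"dz":0,"spin":-0.136},
    {"gripper":-1,"dx":0,"dy":0,"dz":0,"spin":-0.136},
    {"gripper":-1,"dx":0,"dy":0,"dz":0,"spin":-0.136},
    {"gripper":-1,"dx":0,"dy":0,"dz":0,"spin":0},
    {"gripper":-1,"dx":0,"dy":0,"dz":0,"spin":0}
  ]
}}

```text
time_s: 2.55
ee_pos: [441.0, -10.0, 242.3]
eef_rot: [[1.0, -0.0, -0.024], [0.024, 0.0, 1.0], [-0.0, -1.0, 0.0]]
ft_force: [0.5, -0.0, 0.2]
gripper_width: -0.0
```

```bash
python3 - <<'E'
from h import *
s=arm.read_state();print(s["time_s"],s["ee_pos"],s["eef_rot"],s["ft_force"],s["gripper_width"])
im=arm.get_image("wrist")
T=wristT(im,s);print(proj(im,[461.5,73.2,74],T),proj(im,[463,14.7,68],T))
cv2.imwrite("pics/w2.png",im["pixels"][:,:,::-1])
E
```

```text
2.55 [441.0464555   -9.97624955 242.29031671] [[ 9.99702333e-01 -2.19320060e-05 -2.43976276e-02]
 [ 2.43976283e-02  3.11654576e-05  9.99702333e-01]
 [-2.11651144e-05 -9.99999999e-01  3.16912696e-05]] [ 0.49581287 -0.02505345  0.23070409] -0.011403723268351392
(np.float64(348.87147174357193), np.float64(118.30484447911434)) (np.float64(346.58628231366015), np.float64(192.93403536215496))
```

View pics/w2.png

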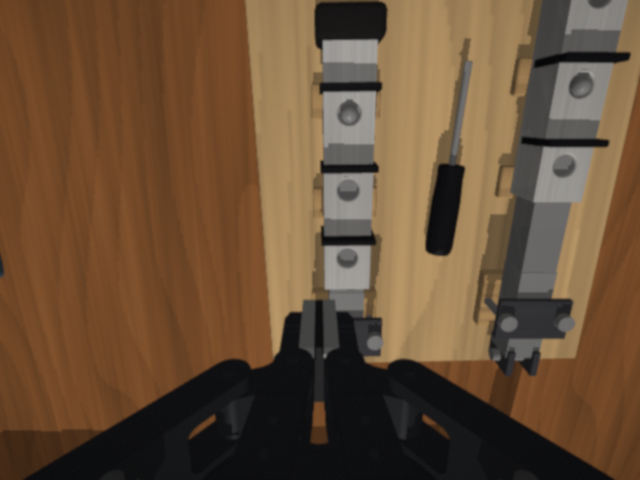

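```bash
python3 - <<'E'
from h import *
p=cv2.imread("pics/w2.png");cv2.imwrite("pics/w2z.png",cv2.resize(p[70:280,300:400],None,fx=2.8*1,fy=2.8,interpolation=cv2.INTER_CUBIC))
E
```

```text
(no output)
```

View pics/w2z.png

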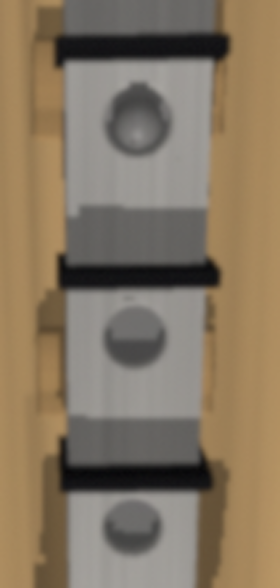

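```bash
python3 - <<'E'
from h import *
s=arm.read_state();im=arm.get_image("wrist");T=wristT(im,s);print(s["ee_pos"])
f=lambda a,b:(300+a/2.8-.3,70+b/2.8-.3)
for n,a,b,z in(("h1",137.5,119,68),("h2",134.5,336,68),("h3",131.5,527,68),("rib1base",140,59,68),("rib2base",137,287,68),("sL",66,200,68),("sR",208,200,68)):print(n,ray(im,*f(a,b),z,T))
t=arm.get_image("top");
for a,b,z in((226,126,68),(345,125,68),(464,123,68)): print(ray(t,255+a/5-.4,255+b/5-.4,z))
E
```

```text
[441.05815023 -10.01241249 242.28929572]
h1 [461.65548514  77.61393291  68.        ]
h2 [463.80718707  17.37980494  68.        ]
h3 [465.84138716 -42.71100087  68.        ]
rib1base [461.55985967  92.9716765   68.        ]
rib2base [463.82449725  31.68658978  68.        ]
sL [442.56441599  55.5467805   68.        ]
sR [482.638648    56.52830683  68.        ]
[460.69531218  74.19599231  68.        ]
[462.49705776  14.46599008  68.        ]
[464.80210986 -45.31682485  68.        ]
```

>>> {"op": "play_rows", "data": {
  "rows": [
    {"gripper":-1,"dx":5.6,"dy":0,"dz":21,"spin":-0.01},
    {"gripper":-1,"dx":5.6,"dy":20,"dz":21,"spin":0},
    {"gripper":-1,"dx":5.6,"dy":30,"dz":21,"spin":0},
    {"gripper":-1,"dx":5.5,"dy":35,"dz":20.5,"spin":0},
    {"gripper":-1,"dx":0,"dy":35,"dz":0,"spin":0},
    {"gripper":-1,"dx":0,"dy":20,"dz":0,"spin":0},
    {"gripper":-1,"dx":0,"dy":5,"dz":0,"spin":0},
    {"gripper":-1,"dx":0,"dy":0,"dz":0,"spin":0},
    {"gripper":-1,"dx":0,"dy":0,"dz":0,"spin":0},
    {"gripper":-1,"dx":0,"dy":0,"dz":0,"spin":0}
  ]
}}

```text
time_s: 3.7
ee_pos: [461.6, 74.0, 98.7]
eef_rot: [[0.999, 0.003, -0.037], [0.037, -0.0, 0.999], [0.003, -1.0, -0.0]]
ft_force: [0.5, 0.4, 0.8]
gripper_width: -0.3
```

```bash
python3 - <<'E'
from h import *
s=arm.read_state();print(s["time_s"],s["ee_pos"],s["eef_rot"][:,2],s["ft_force"])
im=arm.get_image("wrist");T=wristT(im,s);cv2.imwrite("pics/w3.png",im["pixels"][:,:,::-1])
for z in(-11,11):
  for x in(-14,14): print(proj(im,s["ee_pos"]+s["eef_rot"]@[x,11,z],T))
im=arm.get_image("scene");p=im["pixels"][140:300,190:400,::-1];cv2.imwrite("pics/s3.png",cv2.resize(p,None,fx=3.5,fy=3.5,interpolation=cv2.INTER_CUBIC))
E
```

```text
3.7 [461.61946888  73.98312689  98.7073049 ] [-3.73768790e-02  9.99301193e-01 -3.07534150e-04] [0.46368341 0.40239952 0.80291122]
(np.float64(288.3326249667337), np.float64(343.1606654079871))
(np.float64(351.55506678752045), np.float64(343.13468052614513))
(np.float64(286.9750130522155), np.float64(298.47053695161026))
(np.float64(353.0024321088831), np.float64(298.4446142853189))
```

View pics/w3.png

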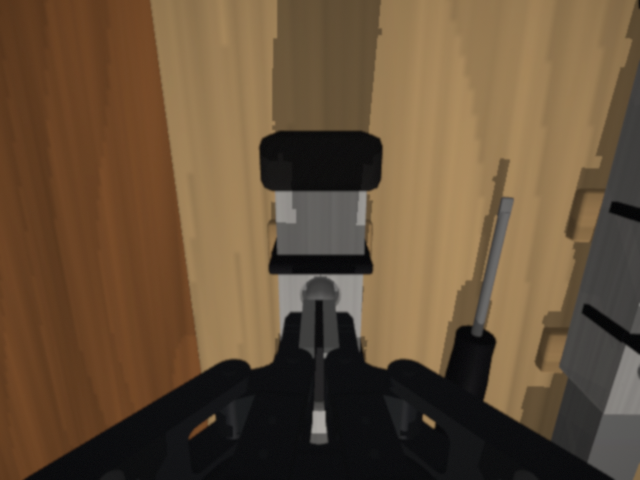

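View pics/s3.png

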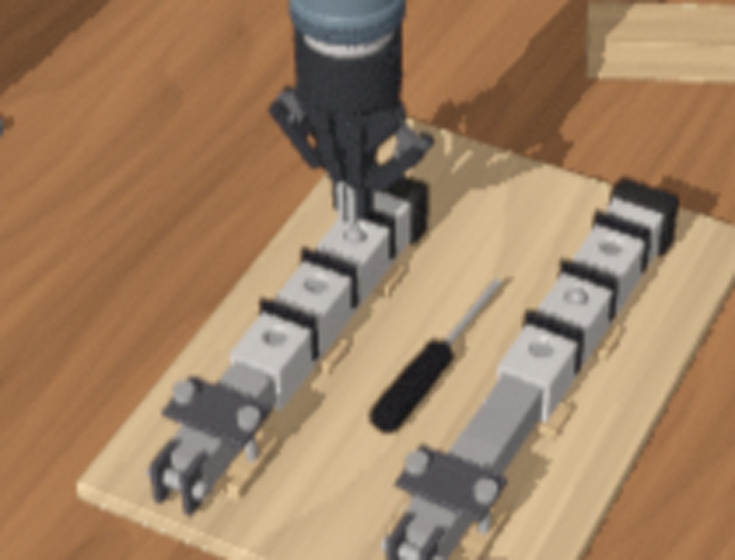

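```bash
python3 - <<'E'
from h import *
p=cv2.imread("pics/w3.png");cv2.imwrite("pics/w3z.png",cv2.resize(p[240:370,260:380],None,fx=4.5,fy=4.5,interpolation=cv2.INTER_CUBIC))
s=arm.read_state();im=arm.get_image("wrist");T=wristT(im,s);print(s["ee_pos"])
for n,u,v,z in(("btn",320,290,70),("ribbase",320,273,68),("foot",321,190,74)):print(n,ray(im,u,v,z,T))
E
```

```text
[461.26040977  74.05115375  98.42226648]
btn [461.15963525  80.55074332  70.        ]
ribbase [460.87005319  88.39195511  68.        ]
foot [459.69520671 128.84406747  74.        ]
```

View pics/w3z.png

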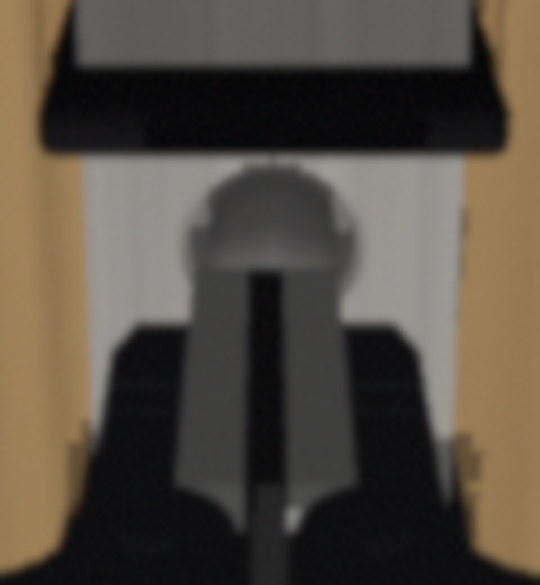

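```bash
python3 - <<'E'
from h import *
s=arm.read_state();im=arm.get_image("wrist");T=wristT(im,s);print(s["ee_pos"])
for n,u,v,z in(("hole",320,294.4,68),("ribtop",320,273.8,80),("rib L",269,273.8,80),("rib R",372.6,273.8,80)):print(n,ray(im,u,v,z,T))
E
```

```text
[461.0690331   74.08258467  98.25107052]
hole [461.09062093  77.37162422  68.        ]
ribtop [460.40568073  93.28464932  80.        ]
rib L [438.22389989  92.47584274  80.        ]
rib R [483.29870904  94.11938987  80.        ]
```

>>> {"op": "play_rows", "data": {
  "rows": [
    {"gripper":-1,"dx":0.5,"dy":6,"dz":0,"spin":0},
    {"gripper":-1,"dx":0,"dy":4,"dz":0,"spin":0},
    {"gripper":-1,"dx":0,"dy":1,"dz":0,"spin":0},
    {"gripper":-1,"dx":0,"dy":0,"dz":0,"spin":0},
    {"gripper":-1,"dx":0,"dy":0,"dz":0,"spin":0}
  ]
}}

```text
time_s: 4.4
ee_pos: [460.9, 74.2, 86.2]
eef_rot: [[0.999, -0.0, -0.038], [0.038, 0.0, 0.999], [-0.0, -1.0, 0.0]]
ft_force: [-0.4, -0.0, 0.9]
gripper_width: 0.2
```

>>> {"op": "play_rows", "data": {
  "rows": [
    {"gripper":-1,"dx":0,"dy":1.5,"dz":0,"spin":0},
    {"gripper":-1,"dx":0,"dy":1.5,"dz":0,"spin":0},
    {"gripper":-1,"dx":0,"dy":0,"dz":0,"spin":0},
    {"gripper":-1,"dx":0,"dy":0,"dz":0,"spin":0}
  ]
}}

```text
time_s: 4.8
ee_pos: [461.2, 74.3, 83.5]
eef_rot: [[0.999, 0.001, -0.038], [0.038, -0.0, 0.999], [0.001, -1.0, -0.0]]
ft_force: [0.2, 0.5, 2.2]
gripper_width: -0.2
```

>>> {"op": "play_rows", "data": {
  "rows": [
    {"gripper":-1,"dx":0,"dy":1,"dz":0,"spin":0},
    {"gripper":-1,"dx":0,"dy":1,"dz":0,"spin":0},
    {"gripper":-1,"dx":0,"dy":0,"dz":0,"spin":0},
    {"gripper":-1,"dx":0,"dy":0,"dz":0,"spin":0}
  ]
}}

```text
time_s: 5.2
ee_pos: [461.2, 74.2, 81.4]
eef_rot: [[0.999, 0.001, -0.038], [0.038, -0.0, 0.999], [0.001, -1.0, -0.0]]
ft_force: [0.1, 0.1, 3.8]
gripper_width: -0.3
```

>>> {"op": "play_rows", "data": {
  "rows": [
    {"gripper":-1,"dx":0,"dy":1,"dz":0,"spin":0},
    {"gripper":-1,"dx":0,"dy":0,"dz":0,"spin":0},
    {"gripper":-1,"dx":0,"dy":0,"dz":0,"spin":0}
  ]
}}

```text
time_s: 5.5
ee_pos: [461.1, 74.2, 80.4]
eef_rot: [[0.999, 0.0, -0.038], [0.038, -0.0, 0.999], [0.0, -1.0, -0.0]]
ft_force: [0.7, -0.3, 3.7]
gripper_width: 0.0
```

>>> {"op": "play_rows", "data": {
  "rows": [
    {"gripper":-1,"dx":0,"dy":0.7,"dz":0,"spin":0},
    {"gripper":-1,"dx":0,"dy":0,"dz":0,"spin":0},
    {"gripper":-1,"dx":0,"dy":0,"dz":0,"spin":0}
  ]
}}

```text
time_s: 5.8
ee_pos: [461.0, 74.2, 79.6]
eef_rot: [[0.999, 0.0, -0.038], [0.038, -0.0, 0.999], [0.0, -1.0, -0.0]]
ft_force: [0.0, 1.4, 3.9]
gripper_width: -0.0
```

>>> {"op": "play_rows", "data": {
  "rows": [
    {"gripper":-1,"dx":0,"dy":0.5,"dz":0,"spin":0},
    {"gripper":-1,"dx":0,"dy":0,"dz":0,"spin":0},
    {"gripper":-1,"dx":0,"dy":0,"dz":0,"spin":0}
  ]
}}

```text
time_s: 6.1
ee_pos: [461.0, 74.2, 79.1]
eef_rot: [[0.999, 0.0, -0.038], [0.038, 0.0, 0.999], [0.0, -1.0, 0.0]]
ft_force: [0.7, -0.1, 4.4]
gripper_width: -0.1
```

>>> {"op": "play_rows", "data": {
  "rows": [
    {"gripper":-1,"dx":0,"dy":0.5,"dz":0,"spin":0},
    {"gripper":-1,"dx":0,"dy":0,"dz":0,"spin":0},
    {"gripper":-1,"dx":0,"dy":0,"dz":0,"spin":0}
  ]
}}

```text
time_s: 6.4
ee_pos: [461.1, 74.2, 78.9]
eef_rot: [[0.999, 0.0, -0.038], [0.038, -0.0, 0.999], [0.0, -1.0, -0.0]]
ft_force: [0.2, -0.1, 7.1]
gripper_width: -0.0
```

>>> {"op": "play_rows", "data": {
  "rows": [
    {"gripper":-1,"dx":0,"dy":0,"dz":1.5,"spin":0},
    {"gripper":-1,"dx":0,"dy":0,"dz":1.5,"spin":0},
    {"gripper":-1,"dx":0,"dy":0,"dz":1,"spin":0},
    {"gripper":-1,"dx":0,"dy":0,"dz":0,"spin":0}
  ]
}}

```text
time_s: 6.8
ee_pos: [460.7, 78.1, 78.6]
eef_rot: [[0.999, -0.0, -0.038], [0.038, -0.0, 0.999], [-0.0, -1.0, -0.0]]
ft_force: [-0.1, -3.9, 4.9]
gripper_width: -0.2
```

>>> {"op": "play_rows", "data": {
  "rows": [
    {"gripper":-1,"dx":0,"dy":0,"dz":1,"spin":0},
    {"gripper":-1,"dx":0,"dy":0,"dz":1,"spin":0},
    {"gripper":-1,"dx":0,"dy":0,"dz":0,"spin":0}
  ]
}}

```text
time_s: 7.1
ee_pos: [460.7, 80.2, 78.8]
eef_rot: [[0.999, 0.0, -0.038], [0.038, -0.0, 0.999], [0.0, -1.0, -0.0]]
ft_force: [-1.5, -2.5, 7.6]
gripper_width: 0.1
```

>>> {"op": "play_rows", "data": {
  "rows": [
    {"gripper":-1,"dx":0,"dy":0,"dz":1,"spin":0},
    {"gripper":-1,"dx":0,"dy":0,"dz":0.5,"spin":0},
    {"gripper":-1,"dx":0,"dy":0,"dz":0,"spin":0}
  ]
}}

```text
time_s: 7.4
ee_pos: [460.9, 81.5, 78.9]
eef_rot: [[0.999, 0.001, -0.038], [0.038, -0.0, 0.999], [0.001, -1.0, -0.0]]
ft_force: [-0.5, -3.8, 7.0]
gripper_width: 0.0
```

>>> {"op": "play_rows", "data": {
  "rows": [
    {"gripper":-1,"dx":0,"dy":0,"dz":0.7,"spin":0},
    {"gripper":-1,"dx":0,"dy":0,"dz":0,"spin":0}
  ]
}}

```text
time_s: 7.6
ee_pos: [460.9, 82.2, 78.9]
eef_rot: [[0.999, 0.001, -0.038], [0.038, -0.0, 0.999], [0.001, -1.0, -0.001]]
ft_force: [-0.3, -2.9, 6.8]
gripper_width: -0.1
```

```bash
cat > pic.py <<'E'
import sys
from h import *
s=arm.read_state();im=arm.get_image("wrist");print(s["ee_pos"],s["ft_force"],s["time_s"])
p=im["pixels"][120:380,220:420,::-1];cv2.imwrite("pics/%s.png"%sys.argv[1],cv2.resize(p,None,fx=2.3,fy=2.3,interpolation=cv2.INTER_CUBIC))
E
python3 pic.py w4
```

```text
[460.92534036  82.18698735  78.93090457] [-0.3309835  -2.89168227  6.82239962] 7.6
```

View pics/w4.png

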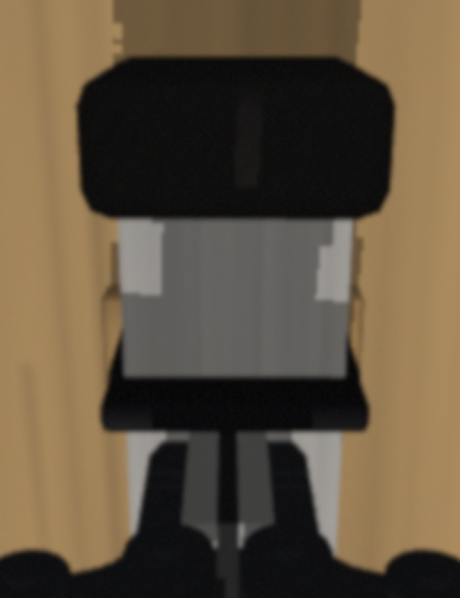

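>>> {"op": "play_rows", "data": {
  "rows": [
    {"gripper":-1,"dx":0,"dy":0,"dz":1,"spin":0},
    {"gripper":-1,"dx":0,"dy":0,"dz":0.5,"spin":0},
    {"gripper":-1,"dx":0,"dy":0,"dz":0,"spin":0}
  ]
}}

```text
time_s: 7.95
ee_pos: [460.9, 82.7, 78.9]
eef_rot: [[0.999, 0.001, -0.039], [0.039, -0.002, 0.999], [0.0, -1.0, -0.002]]
ft_force: [0.2, -8.3, 6.4]
gripper_width: 0.1
```

>>> {"op": "play_rows", "data": {
  "rows": [
    {"gripper":-1,"dx":0,"dy":0,"dz":1,"spin":0},
    {"gripper":-1,"dx":0,"dy":0,"dz":0,"spin":0}
  ]
}}

```text
time_s: 8.15
ee_pos: [460.9, 83.1, 78.9]
eef_rot: [[0.999, 0.001, -0.039], [0.039, -0.003, 0.999], [0.0, -1.0, -0.003]]
ft_force: [-0.3, -12.3, 7.2]
gripper_width: -0.4
```

>>> {"op": "play_rows", "data": {
  "rows": [
    {"gripper":-1,"dx":0,"dy":0,"dz":0.7,"spin":0},
    {"gripper":-1,"dx":0,"dy":0,"dz":0,"spin":0},
    {"gripper":-1,"dx":0,"dy":0,"dz":0,"spin":0}
  ]
}}

```text
time_s: 8.45
ee_pos: [460.9, 83.3, 79.0]
eef_rot: [[0.999, 0.001, -0.039], [0.039, -0.004, 0.999], [0.0, -1.0, -0.004]]
ft_force: [-0.9, -14.1, 7.7]
gripper_width: 0.0
```

>>> {"op": "play_rows", "data": {
  "rows": [
    {"gripper":-1,"dx":0,"dy":0,"dz":0.7,"spin":0},
    {"gripper":-1,"dx":0,"dy":0,"dz":0,"spin":0},
    {"gripper":-1,"dx":0,"dy":0,"dz":0,"spin":0}
  ]
}}

```text
time_s: 8.75
ee_pos: [460.9, 85.1, 78.9]
eef_rot: [[0.999, 0.001, -0.038], [0.038, -0.002, 0.999], [0.001, -1.0, -0.002]]
ft_force: [-0.9, -7.2, 7.7]
gripper_width: -0.3
```

>>> {"op": "play_rows", "data": {
  "rows": [
    {"gripper":-1,"dx":0,"dy":0,"dz":1,"spin":0},
    {"gripper":-1,"dx":0,"dy":0,"dz":1,"spin":0},
    {"gripper":-1,"dx":0,"dy":0,"dz":1,"spin":0},
    {"gripper":-1,"dx":0,"dy":0,"dz":1,"spin":0},
    {"gripper":-1,"dx":0,"dy":0,"dz":0,"spin":0}
  ]
}}

```text
time_s: 9.25
ee_pos: [460.6, 90.4, 78.9]
eef_rot: [[0.999, 0.001, -0.038], [0.038, 0.0, 0.999], [0.001, -1.0, 0.0]]
ft_force: [0.6, -2.0, 7.3]
gripper_width: -0.5
```

>>> {"op": "play_rows", "data": {
  "rows": [
    {"gripper":-1,"dx":0,"dy":0,"dz":1.5,"spin":0},
    {"gripper":-1,"dx":0,"dy":0,"dz":1.5,"spin":0},
    {"gripper":-1,"dx":0,"dy":0,"dz":1.5,"spin":0},
    {"gripper":-1,"dx":0,"dy":0,"dz":1.5,"spin":0},
    {"gripper":-1,"dx":0,"dy":0,"dz":0,"spin":0}
  ]
}}

```text
time_s: 9.75
ee_pos: [460.4, 96.4, 78.9]
eef_rot: [[0.999, 0.001, -0.038], [0.038, 0.0, 0.999], [0.001, -1.0, 0.0]]
ft_force: [-0.2, -2.2, 7.6]
gripper_width: -0.1
```

>>> {"op": "play_rows", "data": {
  "rows": [
    {"gripper":-1,"dx":0,"dy":-1.5,"dz":2,"spin":0},
    {"gripper":-1,"dx":0,"dy":-1,"dz":2,"spin":0},
    {"gripper":-1,"dx":0,"dy":0,"dz":2,"spin":0},
    {"gripper":-1,"dx":0,"dy":0,"dz":0,"spin":0}
  ]
}}

```text
time_s: 10.15
ee_pos: [459.1, 102.8, 80.6]
eef_rot: [[0.999, -0.002, -0.038], [0.038, 0.0, 0.999], [-0.002, -1.0, 0.001]]
ft_force: [0.8, -1.6, -0.7]
gripper_width: 0.0
```

```bash
python3 pic.py w5; python3 - <<'E'
from h import *
im=arm.get_image("scene");p=im["pixels"][140:300,190:400,::-1];cv2.imwrite("pics/s5.png",cv2.resize(p,None,fx=3.5,fy=3.5,interpolation=cv2.INTER_CUBIC))
E
```

```text
[459.14667322 102.77457672  80.64244117] [ 0.84716194 -1.5705798  -0.72363742] 10.15
```

View pics/w5.png

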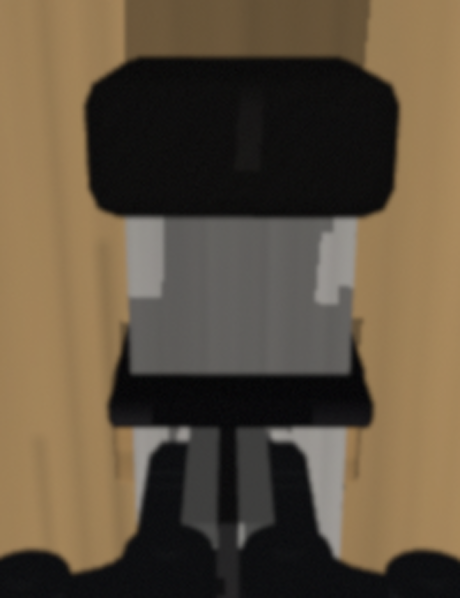

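View pics/s5.png

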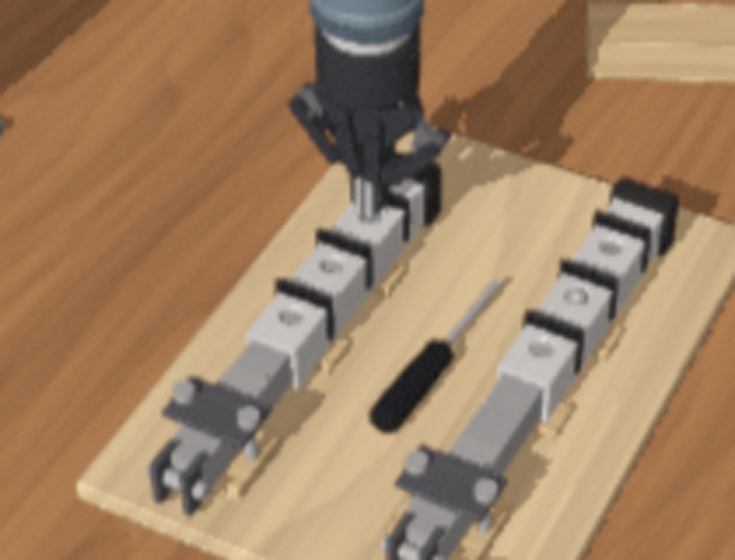

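The sleeve is moving with the fingertip and the button has gone under. I'll keep pushing.

>>> {"op": "play_rows", "data": {
  "rows": [
    {"gripper":-1,"dx":0,"dy":0,"dz":2.5,"spin":0},
    {"gripper":-1,"dx":0,"dy":0,"dz":2.5,"spin":0},
    {"gripper":-1,"dx":0,"dy":0,"dz":2.5,"spin":0},
    {"gripper":-1,"dx":0,"dy":0,"dz":2.5,"spin":0},
    {"gripper":-1,"dx":0,"dy":0,"dz":2.5,"spin":0},
    {"gripper":-1,"dx":0,"dy":0,"dz":2.5,"spin":0},
    {"gripper":-1,"dx":0,"dy":0,"dz":2.5,"spin":0},
    {"gripper":-1,"dx":0,"dy":0,"dz":2.5,"spin":0},
    {"gripper":-1,"dx":0,"dy":0,"dz":2.5,"spin":0},
    {"gripper":-1,"dx":0,"dy":0,"dz":2.5,"spin":0},
    {"gripper":-1,"dx":0,"dy":0,"dz":2,"spin":0},
    {"gripper":-1,"dx":0,"dy":0,"dz":0,"spin":0}
  ]
}}

```text
time_s: 11.45
ee_pos: [459.8, 130.1, 81.6]
eef_rot: [[0.999, 0.002, -0.038], [0.038, 0.001, 0.999], [0.002, -1.0, 0.001]]
ft_force: [-0.1, -0.8, 0.2]
gripper_width: -0.2
```

>>> {"op": "play_rows", "data": {
  "rows": [
    {"gripper":-1,"dx":0,"dy":0,"dz":1,"spin":0},
    {"gripper":-1,"dx":0,"dy":0,"dz":1,"spin":0},
    {"gripper":-1,"dx":0,"dy":0,"dz":1,"spin":0},
    {"gripper":-1,"dx":0,"dy":0,"dz":1,"spin":0},
    {"gripper":-1,"dx":0,"dy":0,"dz":1,"spin":0},
    {"gripper":-1,"dx":0,"dy":0,"dz":0,"spin":0}
  ]
}}

```text
time_s: 12.05
ee_pos: [458.4, 134.6, 81.0]
eef_rot: [[0.999, -0.0, -0.038], [0.038, 0.0, 0.999], [-0.0, -1.0, 0.0]]
ft_force: [0.3, -0.2, -0.1]
gripper_width: -0.1
```

```bash
python3 pic.py w6
```

```text
[458.44593524 134.60009352  81.04352861] [ 0.26026957 -0.21049603 -0.1266349 ] 12.05
```

View pics/w6.png

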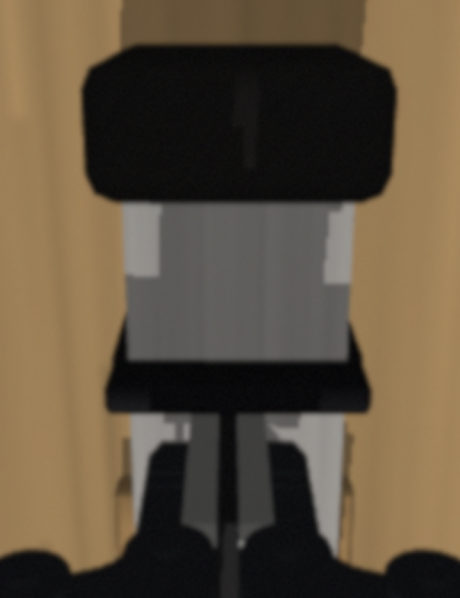

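>>> {"op": "play_rows", "data": {
  "rows": [
    {"gripper":-1,"dx":1,"dy":0,"dz":0.7,"spin":0},
    {"gripper":-1,"dx":0,"dy":0,"dz":0.7,"spin":0},
    {"gripper":-1,"dx":0,"dy":0,"dz":0.7,"spin":0},
    {"gripper":-1,"dx":0,"dy":0,"dz":0.7,"spin":0},
    {"gripper":-1,"dx":0,"dy":0,"dz":0.7,"spin":0},
    {"gripper":-1,"dx":0,"dy":0,"dz":0,"spin":0}
  ]
}}

```text
time_s: 12.7
ee_pos: [459.5, 137.6, 81.1]
eef_rot: [[0.999, -0.0, -0.038], [0.038, -0.001, 0.999], [-0.0, -1.0, -0.001]]
ft_force: [-0.3, -2.3, -0.1]
gripper_width: 0.2
```

>>> {"op": "play_rows", "data": {
  "rows": [
    {"gripper":-1,"dx":0,"dy":0,"dz":0.7,"spin":0},
    {"gripper":-1,"dx":0,"dy":0,"dz":0.7,"spin":0},
    {"gripper":-1,"dx":0,"dy":0,"dz":0.7,"spin":0},
    {"gripper":-1,"dx":0,"dy":0,"dz":0,"spin":0}
  ]
}}

```text
time_s: 13.1
ee_pos: [459.4, 140.0, 81.1]
eef_rot: [[0.999, -0.0, -0.038], [0.038, 0.0, 0.999], [-0.0, -1.0, 0.0]]
ft_force: [0.4, -2.4, -0.5]
gripper_width: 0.4
```

>>> {"op": "play_rows", "data": {
  "rows": [
    {"gripper":-1,"dx":0,"dy":0,"dz":0.7,"spin":0},
    {"gripper":-1,"dx":0,"dy":0,"dz":0.7,"spin":0},
    {"gripper":-1,"dx":0,"dy":0,"dz":0,"spin":0}
  ]
}}

```text
time_s: 13.4
ee_pos: [459.4, 141.3, 81.1]
eef_rot: [[0.999, -0.0, -0.038], [0.038, -0.0, 0.999], [-0.0, -1.0, -0.0]]
ft_force: [-0.3, -3.4, -0.3]
gripper_width: 0.1
```

>>> {"op": "play_rows", "data": {
  "rows": [
    {"gripper":-1,"dx":0,"dy":0,"dz":0.7,"spin":0},
    {"gripper":-1,"dx":0,"dy":0,"dz":0.7,"spin":0},
    {"gripper":-1,"dx":0,"dy":0,"dz":0,"spin":0}
  ]
}}

```text
time_s: 13.7
ee_pos: [459.4, 141.6, 81.1]
eef_rot: [[0.999, -0.0, -0.039], [0.039, -0.002, 0.999], [-0.0, -1.0, -0.002]]
ft_force: [-0.3, -9.3, 1.0]
gripper_width: 0.1
```

```bash
python3 pic.py w7;python3 - <<'E'
from h import *
im=arm.get_image("scene");p=im["pixels"][140:300,190:400,::-1];cv2.imwrite("pics/s7.png",cv2.resize(p,None,fx=3.5,fy=3.5,interpolation=cv2.INTER_CUBIC))
E
```

```text
[459.35864541 141.59958094  81.09552287] [-0.27030427 -9.3229422   0.99956684] 13.7
```

View pics/s7.png

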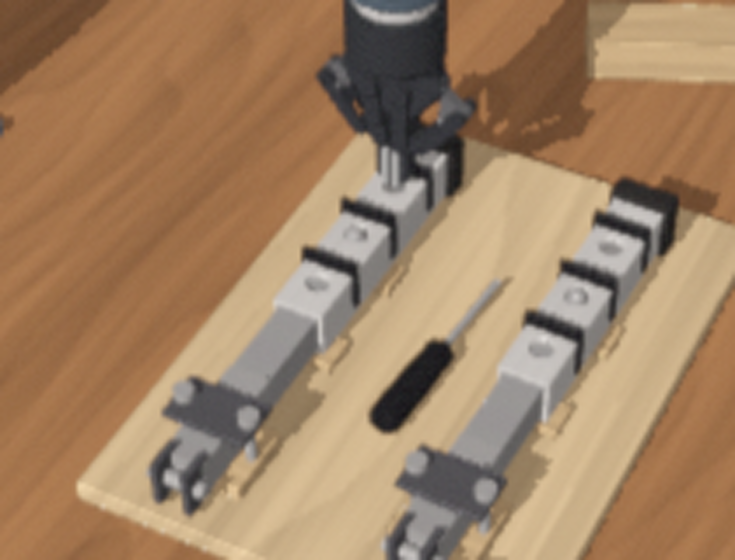

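The sleeve stopped dead at 9 N, and the button shows in the middle hole, looking like the other leg's. Backing off and lifting clear.

>>> {"op": "play_rows", "data": {
  "rows": [
    {"gripper":-1,"dx":0,"dy":0,"dz":-2,"spin":0},
    {"gripper":-1,"dx":0,"dy":0,"dz":-3,"spin":0},
    {"gripper":-1,"dx":0,"dy":-5,"dz":-2,"spin":0},
    {"gripper":-1,"dx":0,"dy":-20,"dz":0,"spin":0},
    {"gripper":-1,"dx":0,"dy":-40,"dz":0,"spin":0},
    {"gripper":-1,"dx":0,"dy":-40,"dz":-20,"spin":0},
    {"gripper":-1,"dx":0,"dy":-30,"dz":-40,"spin":0},
    {"gripper":-1,"dx":0,"dy":0,"dz":-40,"spin":0},
    {"gripper":-1,"dx":0,"dy":0,"dz":-40,"spin":0},
    {"gripper":-1,"dx":0,"dy":0,"dz":0,"spin":0},
    {"gripper":-1,"dx":0,"dy":0,"dz":0,"spin":0}
  ]
}}

```text
time_s: 14.9
ee_pos: [464.8, -4.6, 216.3]
eef_rot: [[0.999, 0.0, -0.035], [0.035, 0.001, 0.999], [0.0, -1.0, 0.001]]
ft_force: [-0.1, 0.6, -0.0]
gripper_width: 0.2
```

```bash
python3 - <<'E'
from h import *
s=arm.read_state();im=arm.get_image("wrist");print(s["ee_pos"],s["ft_force"],s["time_s"])
p=im["pixels"][:,:,::-1];cv2.imwrite("pics/w8.png",p)
im=arm.get_image("scene");p=im["pixels"][140:300,190:400,::-1];cv2.imwrite("pics/s8.png",cv2.resize(p,None,fx=3.5,fy=3.5,interpolation=cv2.INTER_CUBIC))
E
```

```text
[464.84079784  -4.5934598  216.34924953] [-0.0721534   0.56254974 -0.02425265] 14.9
```

View pics/w8.png

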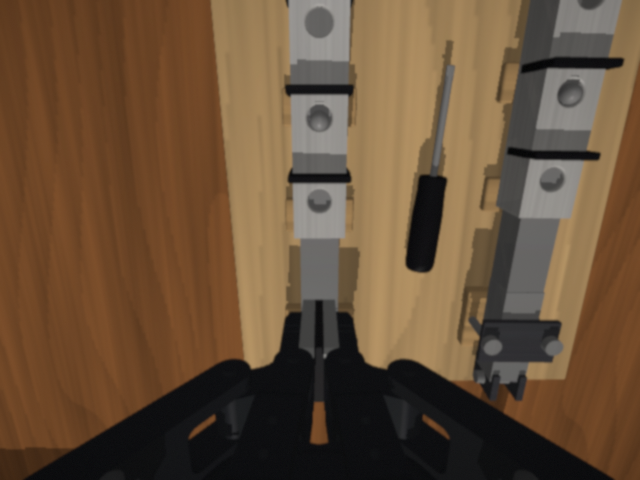

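View pics/s8.png

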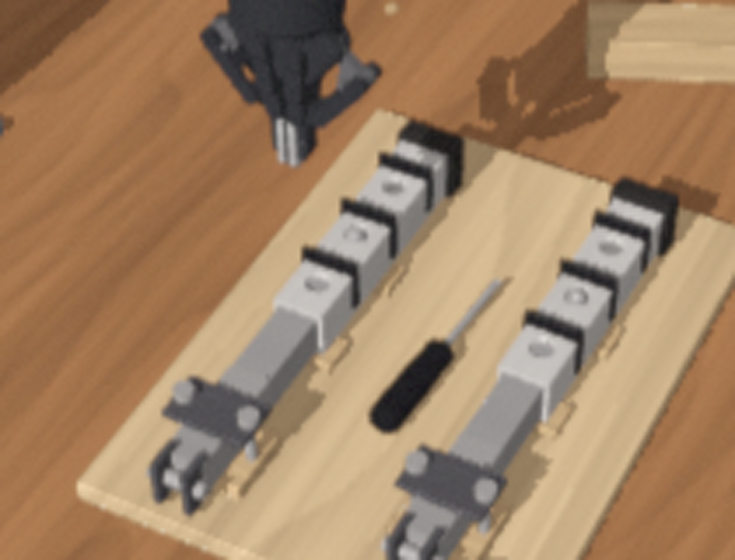

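The button stands up in the middle hole at (319,118) in the wrist view, matching the long leg's at (571,93). The tool is clear and the other objects are where they were.

```bash
python3 - <<'E'
from station import arm
print(arm.hand_in())
E
```

```text
the job is handed in; nothing more can be done
None
```

The short leg is now one hole longer and matches the other leg. I handed the job in at about 15 s of the 32 s allowed, with the gripper well clear of everything.

- **Pressing:** With the gripper shut, I pressed the button down until the fingertip touched the sleeve's top (about 7 N).
- **Pushing:** I pushed the rib outwards. The button went under the hole's edge at about 14 N, and the sleeve then slid at about 2–3 N. It stopped dead after about 59 mm of fingertip travel, and I backed off at 9 N.
- **Last checks:** The wrist and scene pictures show the button up in the middle hole, looking the same as on the long leg. The long leg and screwdriver look unmoved. The jar and most of the offcut were outside those final views, but the arm never went near them. The tool force was near zero.
- **Disagreement:** The cameras differed by about 3 mm on where the button was along the leg, so I relied on touch. I judged that the button is fully up only from the pictures and the dead stop; I did not measure its height.

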